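Pack the deburred linkage levers in their kit tray

ROBOT

A 6-joint arm with a two-finger parallel gripper is mounted at the origin on a cart in front of the work surface, level with it; the furniture and walls round the work are solid. World frame = base frame: x ahead of the robot, y to its left, z up, the work surface at z = 0. Lengths are in m, angles in rad, forces in N, time in s.
With the tool pointing down it reaches from about 0.325 to 0.9 m from the base axis. Payload 6.1 kg.
Tool frame: the origin (TCP) lies on the mounting face of the last link; the fingertips stand 173 mm ahead of it and the grasp point (between the pads) lies bot.grasp_offset ahead of it (bot.grasp_offset is the distance from the TCP to the grasp point, in m); z points along the fingers, x is the direction in which the jaws open and shut, and the axes are right-handed (so a half turn about z gives the same grasp; the last joint's range is limited). The gripper opens to 85 mm and grips with 20 to 120 N. Pads are 22 mm wide; open, the fingers measure 114 mm over their backs; the gripper's body (76 mm by 85 mm) begins 54 mm behind the grasp point. The pads swing forward as they close: fully open they stand 13 mm farther back than shut.
Start: joints at [-0.126, 0.22, 1.526, -0, 1.395, -0.126], TCP at [0.625, -0, 0.405] pointing down, gripper open.
Joint ranges: [-2.98, 2.98], [-0.91, 2.08], [0.09, 2.57], [-1.24, 4.39], [0.2, 2.65], [-2.68, 2.68]. Speed limits (rad/s): [2.57, 2.57, 3.01, 3.14, 3.14, 3.14].

INTERFACE

Orientations are given as a unit quaternion [x, y, z, w].
In Python, from workcell import bot, eyes gives the robot as it stands. The module is installed in compiled form; this text tells all that it offers.
- The arm moves only by the tool jog_arm, never from a script. Its argument "deltas" is a list of rows, each an object of numbers: "x", "y", "z": the shift along the tool's x, y, z in mm; "yaw": the turn about the tool's z in degrees. A call has 1 to 20 rows; each row shifts and turns the commanded pose from where the row before left it, along the tool's axes as they then stand; what a row does not reach is not made up. A row lasts 1/8 s, in which the tool goes at most 62.5 mm and 10.7 degrees, less where a joint would pass 70% of its speed; a pose out of reach is approached as far as the arm can. A call with a gripper value outside its range is refused whole. "gripper" is the opening, from 0 (shut) to 1 (fully open), set as the call begins (left out, the last holds). The fingers move at their own pace and stop on an object; the grip force is fixed at half the most. Time passes only in rows, so rows that do not move let the fingers close. It gives the time, the measured TCP pose, the force and the opening at its end, in the units of the state.
- bot.read_state(): the state, without advancing time (a new reading comes with each control period).
- eyes.read_camera(name): name is "scene" or "side" or "wrist"; returns a dict with "img" (384x512x3 uint8, red, green, blue), "fx", "fy", "cx", "cy" (pixels), "extrinsics" (4x4, takes a point from world to camera coordinates); the wrist camera has in their place "tool_from_camera" (4x4, takes a point from camera to tool coordinates, whose origin is the TCP and whose axes are the tool frame's). Camera axes: x right, y down, z forward; pixel columns grow to the right and rows downward; lengths in m; the calibration is good to about 2 mm. A picture is of the moment at which its call begins: read the wrist's pose just before it. There is no depth.
- bot.close_job(): hands the job in, once; it reports no verdict.
The state is a dict: "clock": time; "qpos": joint angles; "qvel": joint speeds; "tau": joint torques, N m; "position": TCP position; "tool_rot": TCP orientation; "wrist_force": force on the tool from outside, world axes, zero at the start; "torque": the same for the moment, N m; "width": finger opening in m.
Only numpy, scipy, OpenCV 4.12 (cv2) and the standard library are available. Lean on these libraries where they do the work, as an engineer would, in place of code of your own. Each camera call takes 0.05 s, during which the arm holds its last target.

TASK

The two steel levers lying loose in front of you, a straight one and an L-shaped bell crank, have been deburred and are ready to travel. Lay each one down flat in its own shaped compartment of the grey kit tray, the way round that the compartment is cut for, without dropping them; then swing the tray's steel retaining bar across over them until it is fully home under its keeper. Leave the flange that is already packed, and everything else on the bench, where it is.

Things in the scene. Friction and masses are not known exactly. Their poses are not given: they have to be found in the camera images.
- lever_mid (a point): grip point, half-way up, of the straight steel lever: a loose part 139 mm long, 22 mm thick, 0.24 kg, lying flat (z up). Its large eye (42 mm across) is centred 54 mm along -x from here, its small eye (28 mm) 50 mm along +x. The web between them is 18 mm wide in y, 2 to 20 mm above the underside, clear from x = -33 to +36 mm.
- lever_small_eye (a point): centre of the straight lever's 28 mm eye, half-way up
- crank_mid (a point): grip point, half-way up, on the long arm of the L-shaped steel bell crank: a loose part 107 x 76 mm, 22 mm thick, 0.24 kg, lying flat (z up). The hub (36 mm across) is centred 40 mm along -x from here; the long arm runs along x to a 26 mm eye centred 36 mm along +x. Its web is 16 mm wide in y, 2 to 20 mm above the underside, clear from x = -22 to +23 mm.
- crank_hub (a point): centre of the bell crank's hub, half-way up
- crank_short_eye (a point): centre, half-way up, of the 26 mm eye on the bell crank's short arm, which runs 45 mm from the hub along the crank's +y
- tray: grey kit tray with black compartment floors, 230 mm (x) by 198 mm (y), fixed, lying (like the levers) on a plywood board whose top is at z = 15 mm; origin mid underside, z up. Compartment floors 5 mm, land round them 15 mm above the underside; 2.5 mm play round eyes and hub. A slot at floor level, y = -14 to +40 mm, runs through the tray along x across both webs: room for fingers down to the floor. The two packed webs have 45 mm between them.
- nest_lever (a point): where lever_mid comes to lie in the tray, 16 mm above its underside; axes as the tray's. The straight lever lies along the tray's y, small eye towards tray +y, large eye towards tray -y: its own x axis points along tray +y. The open bar stays 40 mm clear of the packed lever's web.
- nest_crank (a point): where crank_mid comes to lie in the tray, 16 mm above its underside; axes as the tray's. The bell crank's hub is towards tray +y, its long arm points along tray -y, its short arm along tray +x: the crank's own x axis points along tray -y.
- bar (a joint): angle of the steel retaining bar about its upright pivot: 0 = closed, at an end stop (points along tray +x over both parts, tip under the keeper), growing clockwise from above (1.57: along tray -y, on the near rim). Starts open at 1.5 to 1.85, stays where left (friction 0.08 N m). 16 mm wide, 30 to 38 mm above the tray underside, 208 mm long; packed parts, 27 mm high, pass beneath.
- bar_pivot (a point): the pivot of the retaining bar, at tray x = -100, y = +58 mm, on the bar's mid height
- bar_knob (a point): middle height (56 mm above the tray's underside) of the round upright black knob on the bar, 16 to 20 mm in diameter, from 38 to 71 mm above that underside, 140 mm from the pivot; the keeper is 62 mm further out along the bar and 44 mm high
- flange: small steel flange, 53 mm in diameter, 15 mm high, already packed in the square compartment at tray x = +62, y = -67 mm; origin at its underside. Leave it.
- tape: roll of black tape, 62 mm across, 19 mm high, a bystander left of the levers
- gear: steel spur gear, 69 mm across, 22 mm high, a bystander behind them
- spanner: combination spanner, 181 mm long, a bystander lying behind the levers
Not all that is in view belongs to the job. What is shaped like the part that bears lever_mid but purple is not meant.

How it is judged:
On the way, in this order (a step that is already met when the one before it is completed fails the run):
1. both parts lie flat in their own compartments, the right way round, let go (x of lever_mid in the frame of nest_lever between -0.006 and 0.006 m and y of lever_mid in the frame of nest_lever between -0.006 and 0.006 m and z of lever_mid in the frame of nest_lever between -0.003 and 0.003 m and angle between each of lever_mid, crank_mid's own z axis and vertical below 0.06 rad and y of lever_small_eye in the frame of nest_lever above 0.04 m and angle between the x axis of each of lever_mid, crank_mid and the y axis of tray, either way round below 0.12 rad and linear speed of each of lever, crank below 0.02 m/s and x of crank_mid in the frame of nest_crank between -0.006 and 0.006 m and y of crank_mid in the frame of nest_crank between -0.006 and 0.006 m and z of crank_mid in the frame of nest_crank between -0.003 and 0.003 m and x of crank_short_eye in the frame of nest_crank above 0.035 m and contact force between the fingers and lever below 0.1 N and contact force between the fingers and crank below 0.1 N), for 0.2 s.
2. the retaining bar is swung fully home over them (value of joint bar below 0.06 rad), for 0.2 s.
At the end, for the whole second after the job is handed in: The straight lever and the bell crank each lie still and flat on the floor of their own compartment (middle within 6 mm each way and 3 mm in height, tilted less than 0.06 rad, turned less than 0.12 rad, the right way round), released, and the retaining bar is closed to less than 0.06 rad (all of step 1 and value of joint bar below 0.06 rad); the robot touches nothing.
It fails at once if the flange already packed in the tray is moved (distance of flange from where it was at the start of the episode above 0.015 m).
It fails at once if a lever is dropped or thrown (falls free from more than about 4 cm) ((linear speed of lever above 0.85 m/s and contact force between the fingers and lever below 0.1 N) or (linear speed of crank above 0.85 m/s and contact force between the fingers and crank below 0.1 N)).
It fails at once if the tape, gear or spanner is moved by more than 3 cm (distance of any of tape, gear, spanner from where it was at the start of the episode above 0.03 m).
It also fails if it takes over 67 s, if anything falls off the work surface, if the arm or the gripper's body presses on something with over 40 N, if the wrist force passes 120 N, or if a joint passes its speed limit or range.

## Working session

There is one attempt and no reset: what is moved stays moved. The work goes in short steps, Python scripts to look and compute and a tool call to move; the robot and the scene stay as the last step left them, time stands still between calls to the robot, and variables do not carry over. Pictures are saved under pics/ and viewed, and the job is handed in when it is done.

Besides the shell and the picture viewer there is one more tool, called after "Request:" as name([rows], argument=value, ...), one row to a line, values as JSON. jog_arm: Moves the arm, as the interface text tells. Its arguments: {"type":"object","properties":{"deltas":{"type":"array","items":{"type":"object","properties":{"x":{"type":"number"},"y":{"type":"number"},"z":{"type":"number"},"yaw":{"type":"number"}}}},"gripper":{"type":"number"}},"required":["deltas"]}

```bash
mkdir -p pics; cat > h.py <<'E'
import numpy as np,cv2
from workcell import bot,eyes
def snap(n,f):
    s=bot.read_state(); c=eyes.read_camera(n); np.savez(f'{f}.npz',s_pos=s['position'],s_rot=s['tool_rot'],**{k:v for k,v in c.items()})
    cv2.imwrite(f'pics/{f}.png',c['img'][:,:,::-1]); return c
E
python3 - <<'E'
from h import *
s=bot.read_state();print(s,bot.grasp_offset)
for n in ['scene','side','wrist']:
    c=snap(n,n+'0'); print(n,{k:(v.tolist() if hasattr(v,'tolist') else v) for k,v in c.items() if k!='img'})
E
```

```text
{'clock': 0.0, 'qpos': array([-1.26087120e-01,  2.21261266e-01,  1.52765074e+00,  2.55164698e-05,
        1.39466478e+00, -1.26074021e-01]), 'qvel': array([-0.0006139 , -0.00156716,  0.00166753, -0.00049654, -0.00174844,
       -0.00090029]), 'tau': array([-5.06932320e-04, -4.96913910e+01, -3.89390445e+01, -4.46828235e-04,
        1.12446505e-02,  2.49123751e-06]), 'position': array([6.24727182e-01, 4.28694320e-05, 4.03556144e-01]), 'tool_rot': array([ 9.99999508e-01, -8.79731238e-06, -9.82611722e-04, -1.37208013e-04]), 'wrist_force': array([-0.4779095 , -0.33325648,  0.97003306]), 'torque': array([ 0.01611738,  0.03851059, -0.04690931]), 'width': 0.08548733169466366} 0.1547
scene {'fx': 494.1077812220137, 'fy': 494.1077812220137, 'cx': 253.49494820883785, 'cy': 188.35647258855803, 'extrinsics': [[-0.5211452628652337, -0.8532629924605859, 0.01870509797708927, 0.34396941594299035], [-0.5632490213134284, 0.3273828561888007, -0.7586639608305699, 0.38923877483920155], [0.641216153089262, -0.405909757422594, -0.6512135700724756, 1.2150399330353983], [0.0, 0.0, 0.0, 1.0]]}
side {'fx': 352.9016250459953, 'fy': 352.9016250459953, 'cx': 252.5666822256959, 'cy': 193.96834115288772, 'extrinsics': [[0.8750747801674941, -0.4834384319784624, 0.023052366494957247, -0.5101811021205879], [-0.22386083071461188, -0.4465214331079888, -0.8663168809661693, 0.22018444857395716], [0.4291042502546159, 0.7529315322533608, -0.4989625738991157, 0.7507894502465747], [0.0, 0.0, 0.0, 1.0]]}
wrist {'fx': 330.3504376600274, 'fy': 330.3504376600274, 'cx': 254.98837299293902, 'cy': 190.26258442141074, 'tool_from_camera': [[0.9999987756348132, 0.0015149447547360528, 0.00039200926555540614, 0.0015694921274708173], [-0.0015629162264918183, 0.9544988784331557, 0.2982104095478832, -0.07754102415652332], [7.759989144419247e-05, -0.2982106571070815, 0.9545000775096978, 0.029238741458888995], [0.0, 0.0, 0.0, 1.0]]}
```

View pics/scene0.png

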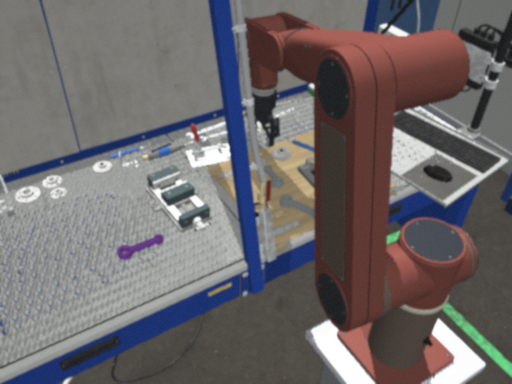

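View pics/side0.png

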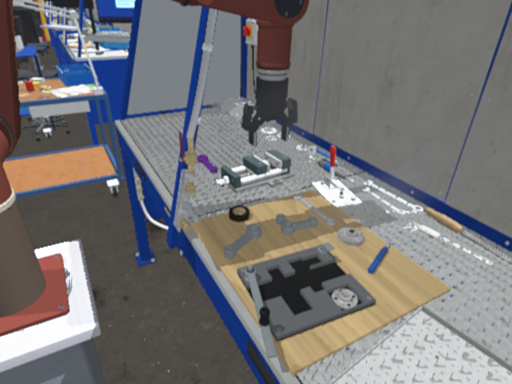

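View pics/wrist0.png

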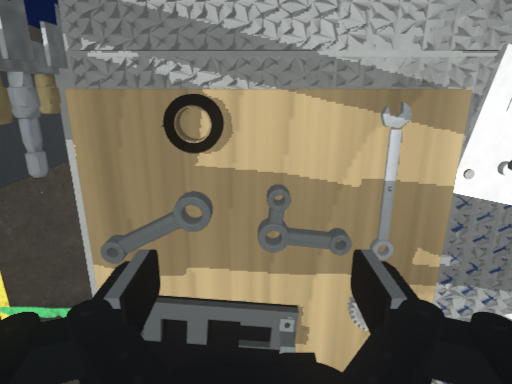

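```bash
cat >> h.py <<'E'
from scipy.spatial.transform import Rotation as R
def ray(f,u,v,z):
    d=np.load(f+'.npz'); K=np.array([(u-d['cx'])/d['fx'],(v-d['cy'])/d['fy'],1.])
    if 'tool_from_camera' in d:
        T=np.eye(4);T[:3,:3]=R.from_quat(d['s_rot']).as_matrix();T[:3,3]=d['s_pos'];M=T@d['tool_from_camera']
    else: M=np.linalg.inv(d['extrinsics'])
    o=M[:3,3]; r=M[:3,:3]@K; return o+r*(z-o[2])/r[2]
def crop(f,x0,y0,x1,y1,k,out):
    i=cv2.imread(f'pics/{f}.png')[y0:y1,x0:x1]; i=cv2.resize(i,None,fx=k,fy=k,interpolation=cv2.INTER_CUBIC)
    st=20
    for x in range((x0//st+1)*st,x1,st): cv2.putText(i,str(x),((x-x0)*k,10),0,.35,(0,0,255),1); cv2.line(i,((x-x0)*k,12),((x-x0)*k,18),(0,0,255),1)
    for y in range((y0//st+1)*st,y1,st): cv2.putText(i,str(y),(0,(y-y0)*k),0,.35,(0,0,255),1)
    cv2.imwrite(f'pics/{out}.png',i)
E
python3 - <<'E'
from h import *
crop('wrist0',90,170,360,280,3,'c1') if 0 else crop('wrist0',95,175,355,280,3,'c1')
E
```

```text
(no output)
```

View pics/c1.png

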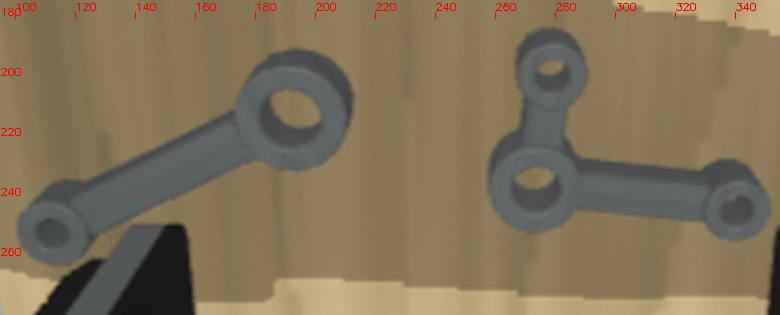

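Request:
jog_arm([
  {"y": 60},
  {"y": 60},
  {"y": 60},
  {"y": 60},
  {"y": 20},
  {},
  {},
])

```text
invalid input at $.deltas[0]: expected keys x, y, z, yaw
```

Request:
jog_arm([
  {"x": 0, "y": 60, "z": 0, "yaw": 0},
  {"x": 0, "y": 60, "z": 0, "yaw": 0},
  {"x": 0, "y": 60, "z": 0, "yaw": 0},
  {"x": 0, "y": 60, "z": 0, "yaw": 0},
  {"x": 0, "y": 20, "z": 0, "yaw": 0},
  {"x": 0, "y": 0, "z": 0, "yaw": 0},
  {"x": 0, "y": 0, "z": 0, "yaw": 0},
])

```text
clock: 1.02
position: [0.6252, -0.2584, 0.4044]
tool_rot: [1.0, 0.001, -0.0, -0.001]
wrist_force: [-0.4, -0.2, 0.8]
width: 0.0855
```

```bash
python3 - <<'E'
from h import *
snap('wrist','w1'); print(bot.read_state()['position'],bot.read_state()['clock'])
P={k:ray('wrist0',*p,.037)[:2]*1000 for k,p in dict(L=(192.7,214),S=(112.3,252.7),hub=(273.3,238.3),se=(279,199),le=(341,244.3)).items()}
print(P)
for a,b in [('L','S'),('hub','le'),('hub','se')]:
    d=P[b]-P[a];print(a,b,np.linalg.norm(d),np.degrees(np.arctan2(d[1],d[0])))
E
```

```text
[ 0.62533681 -0.25808796  0.40462475] 1.075
{'L': array([557.64986846, -55.18432955]), 'S': array([ 463.50969947, -102.60841863]), 'hub': array([646.44284158, -84.17649436]), 'se': array([651.75217748, -37.62677034]), 'le': array([722.88446156, -91.41421231])}
L S 105.41069984793819 -153.2628442262021
hub le 76.7834996968248 -5.408808713059662
hub se 46.85152989834158 83.49311695748442
```

View pics/w1.png

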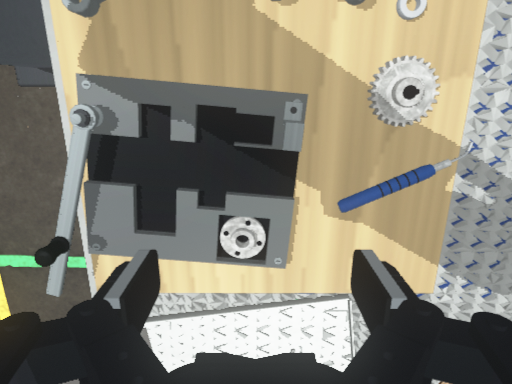

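```bash
python3 - <<'E'
from h import *
crop('w1',20,60,320,305,2,'c2')
E
python3 - <<'E'
from h import *
i=cv2.imread('pics/w1.png')[60:305,20:320]
i=cv2.resize(i,(780,600)[:2] if 0 else (735,600),interpolation=cv2.INTER_CUBIC)
cv2.imwrite('pics/c2b.png',i)
E
```

```text
(no output)
```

View pics/c2b.png

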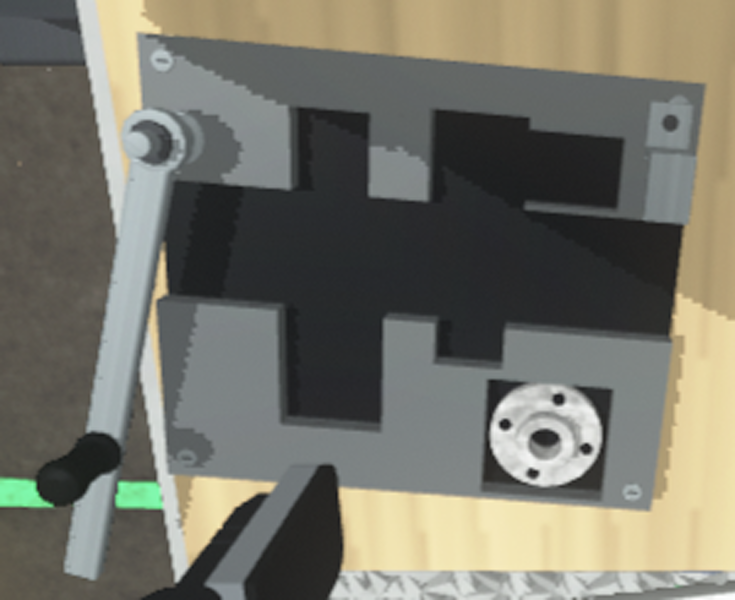

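```bash
python3 - <<'E'
from h import *
pts=[((138,33),(-115,99),30),((705,84),(115,99),30),((650,510),(115,-99),30),((168,471),(-115,-99),30),((546,434),(62,-67),35),((682,226),(115,40),30),((670,340),(115,-14),30)]
W=[];T=[]
for (a,b),t,z in pts:
    W.append(ray('w1',20+a/2.45,60+b/2.45,z/1000)[:2]*1000);T.append(t)
W=np.array(W);T=np.array(T,float)
wc=W.mean(0);tc=T.mean(0)
U,S,Vt=np.linalg.svd((T-tc).T@(W-wc)); Rm=(U@Vt).T
o=wc-Rm@tc
print('yaw',np.degrees(np.arctan2(Rm[1,0],Rm[0,0])),'origin',o,'scale',S.sum()/((T-tc)**2).sum())
print((W-(T@Rm.T+o)).round(1))
piv=ray('w1',20+152/2.45,60+142/2.45,.055)[:2]*1000
print('pivot meas',piv,'pred',Rm@[-100,58]+o)
kn=ray('w1',20+64/2.45,60+482/2.45,.086)[:2]*1000; print('knobtop',kn)
tip=ray('w1',20+80/2.45,60+574/2.45,.053)[:2]*1000;print('tip',tip)
E
```

```text
yaw -4.712495383195027 origin [ 556.22767718 -275.09876307] scale 0.9943109085792453
[[ 0.5 -1.2]
 [ 0.5 -1.4]
 [ 0.2 -1.3]
 [ 0.  -0. ]
 [ 0.8  4.8]
 [-1.6 -1.4]
 [-0.4  0.5]]
pivot meas [ 462.15302191 -208.99410272] pred [ 461.33076765 -209.07924655]
knobtop [ 422.56966321 -339.59948699]
tip [ 397.88503692 -405.25584947]
```

```bash
python3 - <<'E'
from h import *
a=np.radians(-4.7);Rm=np.array([[np.cos(a),-np.sin(a)],[np.sin(a),np.cos(a)]]);o=np.array([556.3,-275.8])
def tr(x,y,z=30): return Rm.T@(ray('w1',20+x/2.45,60+y/2.45,z/1000)[:2]*1000-o)
for n,p in dict(lev_top=(332,109),lev_bot=(330,430),levL_big=(280,380),levR_big=(384,380),levL_sm=(290,150),levR_sm=(370,150),cr_top=(480,114),cr_bot=(470,367),crL_e=(436,345),crR_e=(504,345),crL_hub=(430,160),short_R=(623,170)).items(): print(n,tr(*p).round(1))
E
```

```text
lev_top [-36.8  75.4]
lev_bot [-38.4 -70.4]
levL_big [-61.1 -47.2]
levR_big [-13.6 -43.2]
levL_sm [-54.4  57.2]
levR_sm [-21.   60.1]
cr_top [24.3 78.6]
cr_bot [ 25.3 -33.5]
crL_e [  9.5 -24.2]
crR_e [ 40.1 -21.6]
crL_hub [ 4.2 58. ]
short_R [85.6 60.8]
```

Request:
jog_arm([
  {"x": 16, "y": -43, "z": 0, "yaw": 0},
  {"x": 16, "y": -43, "z": 0, "yaw": 0},
  {"x": 15, "y": -43, "z": 0, "yaw": 0},
  {"x": 15, "y": -43, "z": 0, "yaw": 0},
  {"x": 0, "y": 0, "z": 25, "yaw": -10},
  {"x": 0, "y": 0, "z": 25, "yaw": -10},
  {"x": 0, "y": 0, "z": 25, "yaw": -10},
  {"x": 0, "y": 0, "z": 25, "yaw": -10},
  {"x": 0, "y": 0, "z": 0, "yaw": -10},
  {"x": 0, "y": 0, "z": 0, "yaw": -10},
  {"x": 0, "y": 0, "z": 0, "yaw": -10},
  {"x": 0, "y": 0, "z": 0, "yaw": -10},
  {"x": 0, "y": 0, "z": 0, "yaw": -4},
  {"x": 0, "y": 0, "z": 0, "yaw": 0},
  {"x": 0, "y": 0, "z": 0, "yaw": 0},
], gripper=0.65)

```text
clock: 2.95
position: [0.687, -0.0869, 0.3049]
tool_rot: [0.743, 0.669, 0.0, 0.0]
wrist_force: [-0.4, 0.2, 0.1]
width: 0.0558
```

```bash
python3 - <<'E'
from h import *
snap('wrist','w2'); s=bot.read_state();print(s['position'],s['clock'],s['qpos'],R.from_quat(s['tool_rot']).as_matrix()[:,0])
i=cv2.imread('pics/w2.png'); cv2.imwrite('pics/w2b.png',cv2.resize(i,(800,600),interpolation=cv2.INTER_CUBIC))
E
```

```text
[ 0.6869795  -0.08714643  0.30483063] 3.0 [-2.39942749e-01  4.56943804e-01  1.42021304e+00  5.75385794e-05
  1.26435284e+00 -1.70592726e+00] [1.04637280e-01 9.94510451e-01 4.31818501e-05]
```

View pics/w2b.png

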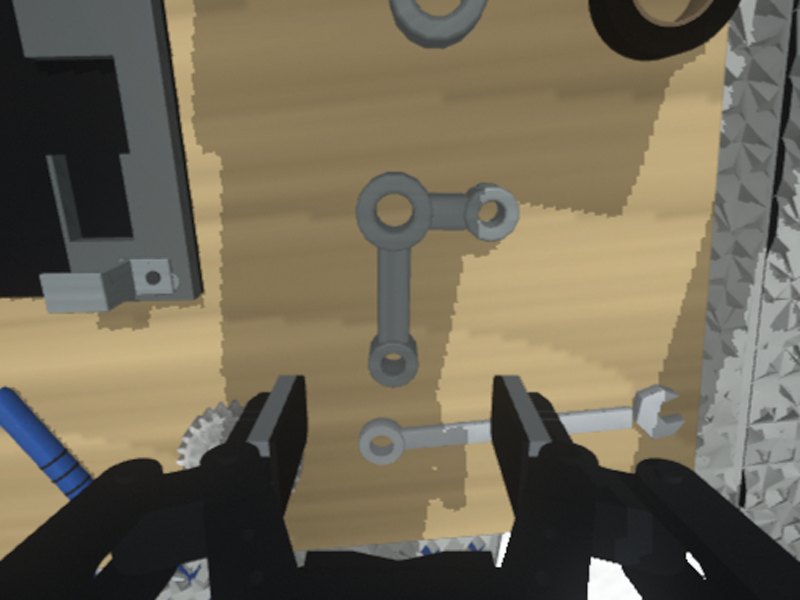

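```bash
python3 - <<'E'
from h import *
P={k:ray('w2',p[0]/1.5625,p[1]/1.5625,.037)[:2]*1000 for k,p in dict(hub=(394,210),le=(393,361),se=(491,211.5)).items()}
print(P)
for a,b in [('hub','le'),('hub','se')]:
    d=P[b]-P[a];print(a,b,np.linalg.norm(d),np.degrees(np.arctan2(d[1],d[0])))
print(P['hub']+(P['le']-P['hub'])*40/76)
E
```

```text
{'hub': array([644.87619818, -82.91788021]), 'le': array([720.12799959, -91.4113568 ]), 'se': array([650.16463339, -38.5548676 ])}
hub le 75.72960292814588 -6.439574324111249
hub se 44.67711310295206 83.20195313278477
[684.48240945 -87.38813104]
```

Request:
jog_arm([
  {"x": 0, "y": -2.5, "z": 30, "yaw": 0.5},
  {"x": 0, "y": 0, "z": 30, "yaw": 0},
  {"x": 0, "y": 0, "z": 25, "yaw": 0},
  {"x": 0, "y": 0, "z": 15, "yaw": 0},
  {"x": 0, "y": 0, "z": 8, "yaw": 0},
  {"x": 0, "y": 0, "z": 5, "yaw": 0},
  {"x": 0, "y": 0, "z": 0, "yaw": 0},
])

```text
clock: 3.88
position: [0.6848, -0.0878, 0.1922]
tool_rot: [0.746, 0.666, 0.0, 0.0]
wrist_force: [-0.7, -0.2, 0.2]
width: 0.0557
```

Request:
jog_arm([
  {"x": 0, "y": 0, "z": 0, "yaw": 0},
  {"x": 0, "y": 0, "z": 0, "yaw": 0},
  {"x": 0, "y": 0, "z": 0, "yaw": 0},
  {"x": 0, "y": 0, "z": 0, "yaw": 0},
  {"x": 0, "y": 0, "z": 0, "yaw": 0},
  {"x": 0, "y": 0, "z": 0, "yaw": 0},
], gripper=0)

```text
clock: 4.62
position: [0.6849, -0.0879, 0.1927]
tool_rot: [0.746, 0.666, 0.0, 0.001]
wrist_force: [-0.3, 0.7, 4.9]
width: 0.0144
```

Request:
jog_arm([
  {"x": 0, "y": 0, "z": -10, "yaw": 0},
  {"x": 0, "y": 0, "z": -25, "yaw": 0},
  {"x": 0, "y": 0, "z": -30, "yaw": 0},
  {"x": 0, "y": 0, "z": -25, "yaw": 0},
  {"x": 0, "y": 0, "z": 0, "yaw": 0},
])

```text
clock: 5.25
position: [0.6853, -0.0879, 0.2842]
tool_rot: [0.746, 0.666, 0.001, 0.002]
wrist_force: [0.9, 0.1, -2.7]
width: 0.0143
```

```bash
python3 - <<'E'
from h import *
snap('wrist','w3'); s=bot.read_state();print(s['position'],s['clock'],s['wrist_force'],s['torque'],s['width'])
i=cv2.imread('pics/w3.png'); cv2.imwrite('pics/w3b.png',cv2.resize(i,(800,600),interpolation=cv2.INTER_CUBIC))
E
```

```text
[ 0.68456819 -0.08773866  0.28208722] 5.3 [-0.11058666  0.21789249 -3.57635199] [-0.03137515  0.00094097  0.02371453] 0.014550003703236836
```

View pics/w3b.png

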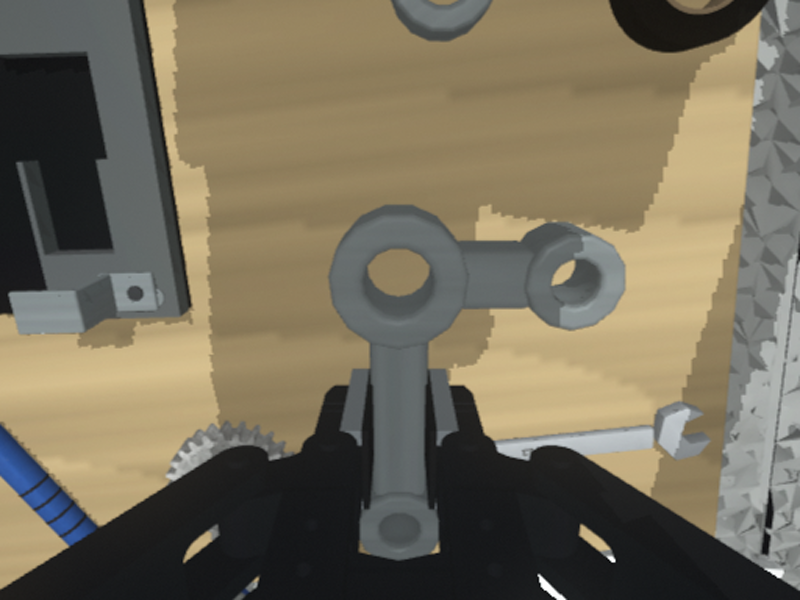

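```bash
cat >> h.py <<'E'
def toolpt(f,u,v,zt):
    d=np.load(f+'.npz'); M=d['tool_from_camera']; r=M[:3,:3]@np.array([(u-d['cx'])/d['fx'],(v-d['cy'])/d['fy'],1.]);o=M[:3,3]
    return ((o+r*(zt-o[2])/r[2])*1000)[:2].round(1)
E
python3 - <<'E'
from h import *
for p in [(399,275),(399,528),(576,277)]: print(toolpt('w3',p[0]/1.5625,p[1]/1.5625,.1555))
E
```

```text
[  1.6 -41.3]
[ 1.8 36.6]
[ 46.5 -40.9]
```

Request:
jog_arm([
  {"x": -45.8, "y": -20.9, "z": 0, "yaw": 0},
  {"x": -45.8, "y": -20.9, "z": 0, "yaw": 0},
  {"x": -45.8, "y": -20.8, "z": 0, "yaw": 0},
  {"x": -45.8, "y": -20.8, "z": 0, "yaw": 0},
  {"x": 0, "y": 0, "z": 0, "yaw": 10},
  {"x": 0, "y": 0, "z": 0, "yaw": 10},
  {"x": 0, "y": 0, "z": 0, "yaw": 10},
  {"x": 0, "y": 0, "z": 0, "yaw": 10},
  {"x": 0, "y": 0, "z": 0, "yaw": 10},
  {"x": 0, "y": 0, "z": 0, "yaw": 10},
  {"x": 0, "y": 0, "z": 0, "yaw": 10},
  {"x": 0, "y": 0, "z": 0, "yaw": 10},
  {"x": 0, "y": 0, "z": 20, "yaw": 8.2},
  {"x": 0, "y": 0, "z": 20, "yaw": 0},
  {"x": 0, "y": 0, "z": 12, "yaw": 0},
  {"x": 0, "y": 0, "z": 0, "yaw": 0},
  {"x": 0, "y": 0, "z": 0, "yaw": 0},
])

```text
clock: 7.42
position: [0.5812, -0.2605, 0.2301]
tool_rot: [0.999, -0.041, 0.0, 0.0]
wrist_force: [1.5, 0.0, -2.3]
width: 0.0147
```

```bash
python3 - <<'E'
from h import *
snap('wrist','w4');snap('side','s4'); s=bot.read_state();print(s['position'],s['clock'],s['wrist_force'],s['width'],R.from_quat(s['tool_rot']).as_matrix()[:,0])
i=cv2.imread('pics/w4.png'); cv2.imwrite('pics/w4b.png',cv2.resize(i,(800,600),interpolation=cv2.INTER_CUBIC))
i=cv2.imread('pics/s4.png')[200:384,200:400]; cv2.imwrite('pics/s4b.png',cv2.resize(i,None,fx=3,fy=3,interpolation=cv2.INTER_CUBIC))
E
```

```text
[ 0.5813642  -0.2605879   0.23077664] 7.525 [-0.17353861 -0.35385761 -1.096227  ] 0.014593136387817503 [ 0.99667452 -0.0814687   0.00166083]
```

View pics/w4b.png

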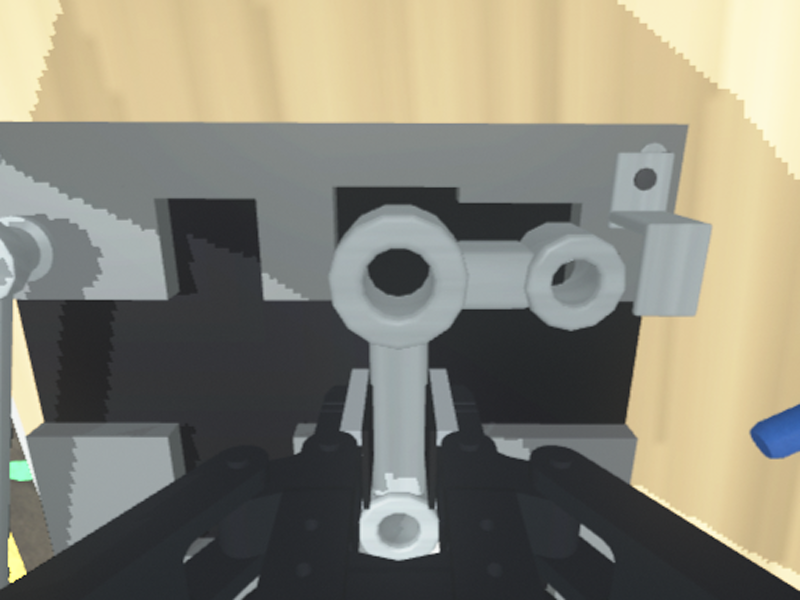

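View pics/s4b.png

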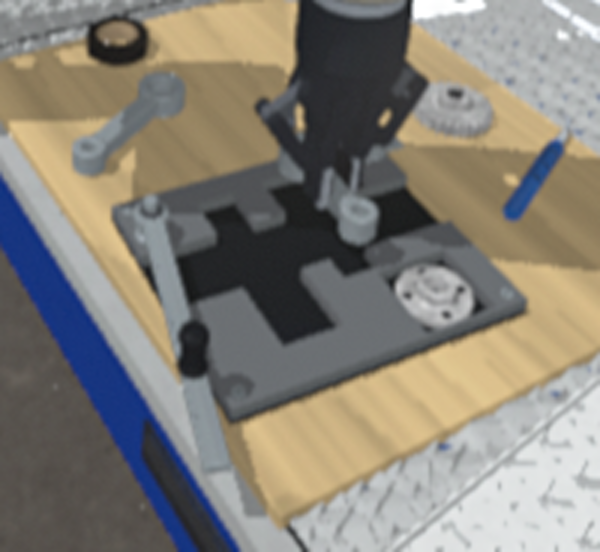

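```bash
python3 - <<'E'
from h import *
k=1.5625
for n,p in dict(TL=(335,187),step=(458,187),stepR=(581,203),levTL=(155,198),levTR=(256,199),slotR=(640,302),slotRb=(637,425)).items(): print(n,toolpt('w4',p[0]/k,p[1]/k,.2005))
for p in [(399,275),(399,528),(576,278)]: print(toolpt('w4',p[0]/k,p[1]/k,.1555))
E
```

```text
TL [-19.2 -61.8]
step [ 20.9 -61.8]
stepR [ 61.5 -56.7]
levTL [-78.3 -58.1]
levTR [-45.2 -57.9]
slotR [ 85.7 -22.6]
slotRb [91.5 26.1]
[  1.7 -44.1]
[ 1.8 33.8]
[ 46.5 -43.4]
```

```bash
python3 - <<'E'
from h import *
for f in ['wrist0','w1','w2','w3','w4']:
    d=np.load(f+'.npz');print(f,d['tool_from_camera'][1:3].round(4).tolist(),d['fx'],d['cy'],d['s_pos'],d['s_rot'].round(4))
E
```

```text
wrist0 [[-0.0016, 0.9545, 0.2982, -0.0775], [0.0001, -0.2982, 0.9545, 0.0292]] 330.3504376600274 190.26258442141074 [6.24762005e-01 1.35439275e-05 4.03722164e-01] [ 1.e+00 -0.e+00 -9.e-04 -1.e-04]
w1 [[-0.0016, 0.9545, 0.2982, -0.0775], [0.0001, -0.2982, 0.9545, 0.0292]] 330.3504376600274 190.26258442141074 [ 0.62522575 -0.25840543  0.40442199] [ 1.e+00  6.e-04 -2.e-04 -5.e-04]
w2 [[-0.0016, 0.9544, 0.2986, -0.0749], [-0.0005, -0.2986, 0.9544, 0.0292]] 330.3504376600274 190.26258442141074 [ 0.68696831 -0.08685575  0.30490082] [7.432e-01 6.691e-01 1.000e-04 0.000e+00]
w3 [[-0.0016, 0.9544, 0.2986, -0.0749], [-0.0005, -0.2986, 0.9544, 0.0292]] 330.3504376600274 190.26258442141074 [ 0.68526799 -0.08785886  0.28418171] [0.746  0.6659 0.0012 0.0018]
w4 [[-0.0016, 0.9545, 0.2982, -0.0777], [0.0001, -0.2982, 0.9545, 0.0292]] 330.3504376600274 190.26258442141074 [ 0.58116759 -0.26050217  0.23011533] [ 9.992e-01 -4.060e-02  3.000e-04  2.000e-04]
```

```bash
python3 - <<'E'
from h import *
for f in ['w2','w3','w4']: print(np.load(f+'.npz')['tool_from_camera'][0].round(4))
i=cv2.imread('pics/w4.png'); i=i[120:365,200:410]; cv2.imwrite('pics/c4.png',cv2.resize(i,None,fx=2.4,fy=2.4,interpolation=cv2.INTER_CUBIC))
E
```

```text
[1.     0.0013 0.001  0.0014]
[1.     0.0013 0.001  0.0014]
[1.0e+00 1.5e-03 4.0e-04 1.5e-03]
```

View pics/c4.png

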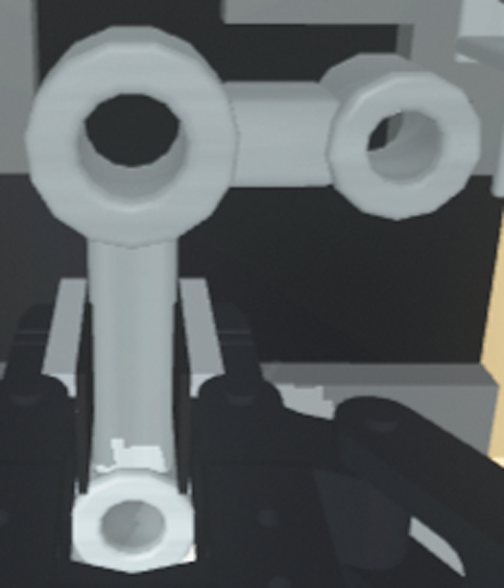

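```bash
python3 - <<'E'
from h import *
for p in [(255.2,180.5),(255.2,338.3),(367,178.5)]: print(toolpt('w4',*p,.1555))
E
```

```text
[  1.6 -42.3]
[ 1.7 34. ]
[ 45.9 -43.2]
```

Request:
jog_arm([
  {"x": -0.5, "y": 1, "z": 10, "yaw": 0},
  {"x": 0, "y": 0, "z": 6, "yaw": 0},
  {"x": 0, "y": 0, "z": 4, "yaw": 0},
  {"x": 0, "y": 0, "z": 4, "yaw": 0},
  {"x": 0, "y": 0, "z": 0, "yaw": 0},
])

```text
clock: 8.15
position: [0.5802, -0.2612, 0.2052]
tool_rot: [0.999, -0.041, -0.0, -0.0]
wrist_force: [-0.2, -0.1, -2.8]
width: 0.0148
```

Request:
jog_arm([
  {"x": 0, "y": 0, "z": 3, "yaw": 0},
  {"x": 0, "y": 0, "z": 3, "yaw": 0},
  {"x": 0, "y": 0, "z": 2.5, "yaw": 0},
  {"x": 0, "y": 0, "z": 0, "yaw": 0},
])

```text
clock: 8.65
position: [0.5804, -0.2613, 0.1977]
tool_rot: [0.999, -0.041, 0.0, 0.0]
wrist_force: [-1.7, 0.1, 1.6]
width: 0.0146
```

Request:
jog_arm([
  {"x": 0, "y": 0, "z": 0, "yaw": 0},
  {"x": 0, "y": 0, "z": 0, "yaw": 0},
  {"x": 0, "y": 0, "z": 0, "yaw": 0},
  {"x": 0, "y": 0, "z": 0, "yaw": 0},
], gripper=0.45)

```text
clock: 9.15
position: [0.5804, -0.2613, 0.1972]
tool_rot: [0.999, -0.041, 0.0, 0.0]
wrist_force: [-0.4, 0.1, 0.2]
width: 0.0385
```

Request:
jog_arm([
  {"x": 0, "y": 0, "z": -10, "yaw": 0},
  {"x": 0, "y": 0, "z": -30, "yaw": 0},
  {"x": 0, "y": 0, "z": -40, "yaw": 0},
  {"x": 0, "y": 0, "z": -40, "yaw": 0},
  {"x": 0, "y": -10, "z": -10, "yaw": 0},
  {"x": 0, "y": 0, "z": 0, "yaw": 0},
])

```text
clock: 9.9
position: [0.5813, -0.2506, 0.328]
tool_rot: [0.999, -0.041, 0.001, 0.0]
wrist_force: [-0.4, 0.1, -0.2]
width: 0.0387
```

```bash
python3 - <<'E'
from h import *
snap('wrist','w5'); s=bot.read_state();print(s['position'],s['clock'],s['wrist_force'],s['width'])
i=cv2.imread('pics/w5.png'); cv2.imwrite('pics/w5b.png',cv2.resize(i,(800,600),interpolation=cv2.INTER_CUBIC))
E
```

```text
[ 0.58092925 -0.25064883  0.32648214] 9.95 [-0.79341739 -0.41453084 -0.20703405] 0.03870475389888358
```

View pics/w5b.png

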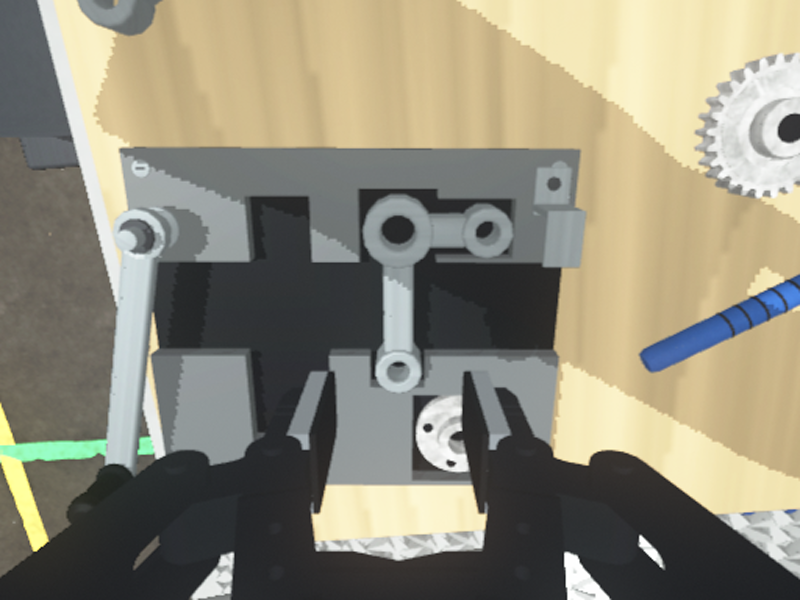

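Request:
jog_arm([
  {"x": -22, "y": -41, "z": 0, "yaw": 0},
  {"x": -22, "y": -41, "z": 0, "yaw": 0},
  {"x": -22, "y": -41, "z": 0, "yaw": 0},
  {"x": -21.7, "y": -40.5, "z": 0, "yaw": 0},
  {"x": 0, "y": 0, "z": 0, "yaw": -10},
  {"x": 0, "y": 0, "z": 0, "yaw": -10},
  {"x": 0, "y": 0, "z": 0, "yaw": -10},
  {"x": 0, "y": 0, "z": 0, "yaw": -10},
  {"x": 0, "y": 0, "z": 0, "yaw": -10},
  {"x": 0, "y": 0, "z": 0, "yaw": -10},
  {"x": 0, "y": 0, "z": 0, "yaw": -10},
  {"x": 0, "y": 0, "z": 0, "yaw": -10},
  {"x": 0, "y": 0, "z": 0, "yaw": -10},
  {"x": 0, "y": 0, "z": 7.5, "yaw": -10},
  {"x": 0, "y": 0, "z": 10, "yaw": -10},
  {"x": 0, "y": 0, "z": 10, "yaw": -10},
  {"x": 0, "y": 0, "z": 0, "yaw": -1.4},
  {"x": 0, "y": 0, "z": 0, "yaw": 0},
  {"x": 0, "y": 0, "z": 0, "yaw": 0},
], gripper=0.65)

```text
clock: 12.32
position: [0.5072, -0.0812, 0.2998]
tool_rot: [0.526, 0.851, 0.0, 0.0]
wrist_force: [0.4, -0.1, 0.3]
width: 0.0556
```

```bash
python3 - <<'E'
from h import *
snap('wrist','w6'); s=bot.read_state();print(s['position'],s['clock'],s['wrist_force'],s['width'],R.from_quat(s['tool_rot']).as_matrix()[:,0],s['qpos'])
i=cv2.imread('pics/w6.png'); cv2.imwrite('pics/w6b.png',cv2.resize(i,(800,600),interpolation=cv2.INTER_CUBIC))
print(np.load('w6.npz')['tool_from_camera'][:,3])
E
```

```text
[ 0.50725438 -0.08120261  0.29996394] 12.375 [ 1.04395213 -0.11594094  0.28680256] 0.05557589675358016 [-4.47998421e-01  8.94034301e-01 -2.87100569e-04] [-3.12357925e-01  5.72172411e-02  1.91360903e+00  5.14657324e-05
  1.17030866e+00 -2.34769964e+00]
[ 3.67814680e-04 -7.43994767e-02  2.92414152e-02  1.00000000e+00]
```

View pics/w6b.png

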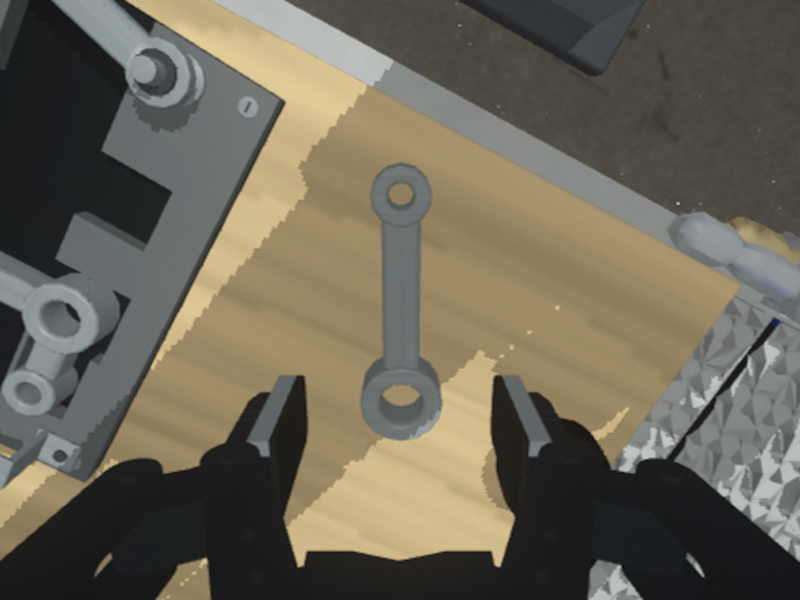

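```bash
python3 - <<'E'
from h import *
a=toolpt('w6',401/1.5625,194/1.5625,.263);b=toolpt('w6',401/1.5625,400.5/1.5625,.263)
print(a,b,np.linalg.norm(a-b)); 
E
```

```text
[  1.7 -49.5] [ 2.  53.6] 103.10043646852326
```

Request:
jog_arm([
  {"x": 1.4, "y": -1.7, "z": 30, "yaw": 0},
  {"x": 0, "y": 0, "z": 30, "yaw": 0},
  {"x": 0, "y": 0, "z": 22, "yaw": 0},
  {"x": 0, "y": 0, "z": 15, "yaw": 0},
  {"x": 0, "y": 0, "z": 7, "yaw": 0},
  {"x": 0, "y": 0, "z": 4, "yaw": 0},
  {"x": 0, "y": 0, "z": 0, "yaw": 0},
])

```text
clock: 13.25
position: [0.5053, -0.0808, 0.1921]
tool_rot: [0.525, 0.851, 0.0, 0.0]
wrist_force: [-0.2, 0.1, 0.2]
width: 0.0552
```

Request:
jog_arm([
  {"x": 0, "y": 0, "z": 0, "yaw": 0},
  {"x": 0, "y": 0, "z": 0, "yaw": 0},
  {"x": 0, "y": 0, "z": 0, "yaw": 0},
  {"x": 0, "y": 0, "z": 0, "yaw": 0},
  {"x": 0, "y": 0, "z": 0, "yaw": 0},
  {"x": 0, "y": 0, "z": 0, "yaw": 0},
], gripper=0)

```text
clock: 14.0
position: [0.5054, -0.0808, 0.1924]
tool_rot: [0.525, 0.851, 0.0, 0.001]
wrist_force: [-1.1, 0.1, 5.6]
width: 0.0165
```

Request:
jog_arm([
  {"x": 0, "y": 0, "z": -10, "yaw": 0},
  {"x": 0, "y": 0, "z": -25, "yaw": 0},
  {"x": 0, "y": 0, "z": -30, "yaw": 0},
  {"x": 0, "y": 0, "z": -25, "yaw": 0},
  {"x": 0, "y": 0, "z": 0, "yaw": 0},
])

```text
clock: 14.62
position: [0.5058, -0.0809, 0.2838]
tool_rot: [0.525, 0.851, 0.001, 0.002]
wrist_force: [0.2, -0.8, -2.3]
width: 0.0162
```

Request:
jog_arm([
  {"x": -42.8, "y": -17.9, "z": 0, "yaw": 0},
  {"x": -42.8, "y": -17.9, "z": 0, "yaw": 0},
  {"x": -42.8, "y": -17.8, "z": 0, "yaw": 0},
  {"x": -42.9, "y": -17.8, "z": 0, "yaw": 0},
  {"x": 0, "y": 0, "z": 0, "yaw": 10},
  {"x": 0, "y": 0, "z": 0, "yaw": 10},
  {"x": 0, "y": 0, "z": 0, "yaw": 10},
  {"x": 0, "y": 0, "z": 0, "yaw": 10},
  {"x": 0, "y": 0, "z": 0, "yaw": 10},
  {"x": 0, "y": 0, "z": 0, "yaw": 10},
  {"x": 0, "y": 0, "z": 0, "yaw": 10},
  {"x": 0, "y": 0, "z": 0, "yaw": 10},
  {"x": 0, "y": 0, "z": 0, "yaw": 10},
  {"x": 0, "y": 0, "z": 0, "yaw": 10},
  {"x": 0, "y": 0, "z": 0, "yaw": 10},
  {"x": 0, "y": 0, "z": 0, "yaw": 10},
  {"x": 0, "y": 0, "z": 15, "yaw": 1.4},
  {"x": 0, "y": 0, "z": 20, "yaw": 0},
  {"x": 0, "y": 0, "z": 17, "yaw": 0},
  {"x": 0, "y": 0, "z": 0, "yaw": 0},
])

```text
clock: 17.12
position: [0.517, -0.265, 0.2266]
tool_rot: [0.999, -0.041, -0.002, -0.001]
wrist_force: [-0.1, -0.5, -2.6]
width: 0.0167
```

```bash
python3 - <<'E'
from h import *
snap('wrist','w7'); s=bot.read_state();print(s['position'],s['clock'],s['wrist_force'],s['width'],R.from_quat(s['tool_rot']).as_matrix()[:,0])
i=cv2.imread('pics/w7.png'); cv2.imwrite('pics/w7b.png',cv2.resize(i,(800,600),interpolation=cv2.INTER_CUBIC))
print(np.load('w7.npz')['tool_from_camera'][:,3])
E
```

```text
[ 0.51766487 -0.26546564  0.22811633] 17.175 [ 0.26400924 -0.02797737 -1.6477031 ] 0.016391861049946863 [ 0.99669593 -0.08118548 -0.00247741]
[ 0.00146274 -0.07766831  0.02923801  1.        ]
```

View pics/w7b.png

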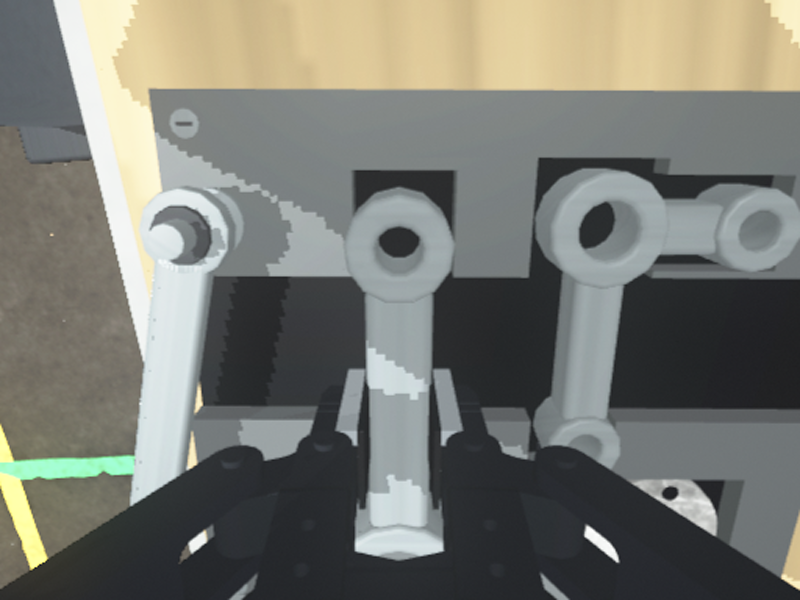

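```bash
python3 - <<'E'
from h import *
i=cv2.imread('pics/w7.png')[100:200,210:310]; cv2.imwrite('pics/c7.png',cv2.resize(i,None,fx=6,fy=6,interpolation=cv2.INTER_CUBIC))
k=1.5625
for p in [(354,171),(456,171)]: print(toolpt('w7',p[0]/k,p[1]/k,.199))
print(toolpt('w7',400/k,248/k,.1555))
E
```

```text
[-12.8 -67. ]
[ 19.9 -67. ]
[  1.9 -51.1]
```

View pics/c7.png

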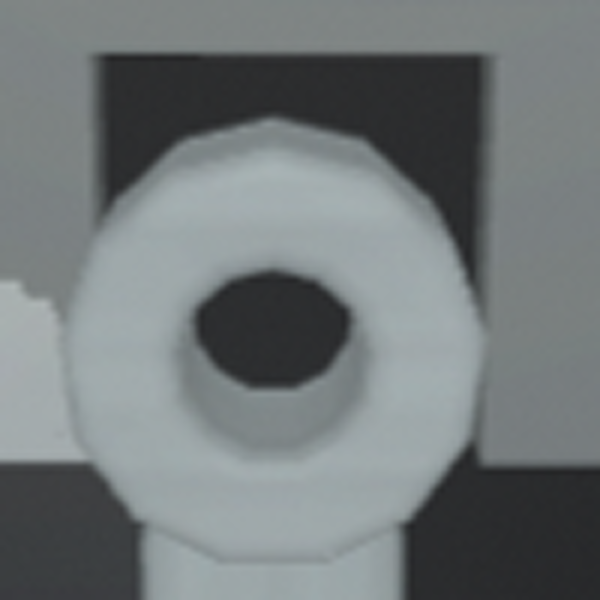

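Request:
jog_arm([
  {"x": 1.2, "y": -0.2, "z": 6, "yaw": 0},
  {"x": 0, "y": 0, "z": 6, "yaw": 0},
  {"x": 0, "y": 0, "z": 0, "yaw": 0},
  {"x": 0, "y": 0, "z": 0, "yaw": 0},
])

```text
clock: 17.68
position: [0.5195, -0.2657, 0.2179]
tool_rot: [0.999, -0.041, 0.0, 0.0]
wrist_force: [0.4, 0.2, -2.1]
width: 0.0167
```

```bash
python3 - <<'E'
from h import *
snap('wrist','w8'); s=bot.read_state();print(s['position'],s['clock'],s['wrist_force'],s['width'],R.from_quat(s['tool_rot']).as_matrix()[:,0])
i=cv2.imread('pics/w8.png')[100:200,200:320]; cv2.imwrite('pics/c8.png',cv2.resize(i,None,fx=6,fy=6,interpolation=cv2.INTER_CUBIC))
E
```

```text
[ 0.51948971 -0.26578631  0.21800494] 17.725 [ 0.01038744 -0.2563846  -2.51380358] 0.01682291681602204 [ 9.96641631e-01 -8.18856364e-02  4.49395886e-04]
```

View pics/c8.png

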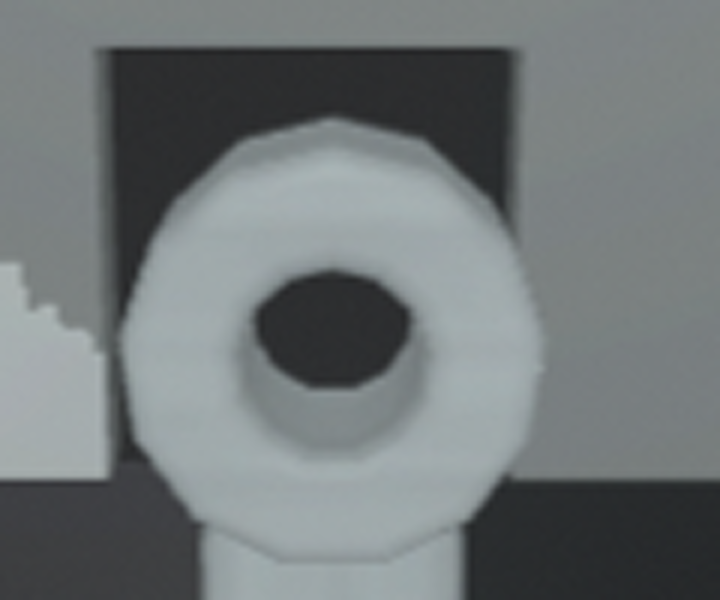

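```bash
python3 - <<'E'
from h import *
for p in [(100,48),(519,48),(107,478),(512,478)]: print(toolpt('w8',200+p[0]/6,100+p[1]/6,.188))
print(toolpt('w8',200+333/6,160,.1555))
E
```

```text
[-16.4 -68.3]
[ 16.2 -68.3]
[-17.  -33.6]
[ 16.6 -33.6]
[  1.7 -50.6]
```

Request:
jog_arm([
  {"x": -1.6, "y": -1, "z": 3, "yaw": 0},
  {"x": 0, "y": 0, "z": 0, "yaw": 0},
  {"x": 0, "y": 0, "z": 5, "yaw": 0},
  {"x": 0, "y": 0, "z": 4, "yaw": 0},
  {"x": 0, "y": 0, "z": 3, "yaw": 0},
  {"x": 0, "y": 0, "z": 0, "yaw": 0},
])

```text
clock: 18.48
position: [0.5177, -0.2645, 0.2022]
tool_rot: [0.999, -0.041, -0.0, -0.0]
wrist_force: [-0.8, -0.5, -2.0]
width: 0.0162
```

Request:
jog_arm([
  {"x": 0, "y": 0, "z": 3, "yaw": 0},
  {"x": 0, "y": 0, "z": 2, "yaw": 0},
  {"x": 0, "y": 0, "z": 0.5, "yaw": 0},
  {"x": 0, "y": 0, "z": 0, "yaw": 0},
])

```text
clock: 18.98
position: [0.5179, -0.2646, 0.1975]
tool_rot: [0.999, -0.041, 0.0, 0.0]
wrist_force: [-1.6, 0.7, 0.7]
width: 0.0164
```

Request:
jog_arm([
  {"x": 0, "y": 0, "z": 0, "yaw": 0},
  {"x": 0, "y": 0, "z": 0, "yaw": 0},
  {"x": 0, "y": 0, "z": 0, "yaw": 0},
  {"x": 0, "y": 0, "z": 0, "yaw": 0},
], gripper=0.42)

```text
clock: 19.48
position: [0.5179, -0.2646, 0.1972]
tool_rot: [0.999, -0.041, 0.0, 0.0]
wrist_force: [-0.2, 0.3, -0.3]
width: 0.0358
```

Request:
jog_arm([
  {"x": 0, "y": 0, "z": -10, "yaw": 0},
  {"x": 0, "y": 0, "z": -30, "yaw": 0},
  {"x": 0, "y": 0, "z": -40, "yaw": 0},
  {"x": 0, "y": 0, "z": -40, "yaw": 0},
  {"x": 0, "y": -10, "z": -20, "yaw": 0},
  {"x": 0, "y": 0, "z": 0, "yaw": 0},
  {"x": 0, "y": 0, "z": 0, "yaw": 0},
])

```text
clock: 20.35
position: [0.5182, -0.254, 0.3354]
tool_rot: [0.999, -0.041, -0.001, -0.001]
wrist_force: [-0.3, -0.3, -0.8]
width: 0.0359
```

```bash
python3 - <<'E'
from h import *
snap('wrist','w9');snap('side','s9'); s=bot.read_state();print(s['position'],s['clock'],s['wrist_force'],s['width'])
i=cv2.imread('pics/w9.png'); cv2.imwrite('pics/w9b.png',cv2.resize(i,(800,600),interpolation=cv2.INTER_CUBIC))
i=cv2.imread('pics/s9.png')[220:384,220:400]; cv2.imwrite('pics/s9b.png',cv2.resize(i,None,fx=3,fy=3,interpolation=cv2.INTER_CUBIC))
E
```

```text
[ 0.51814758 -0.25423585  0.33503482] 20.45 [-0.31470488  0.79194391  0.12480211] 0.036056789867434214
```

View pics/w9b.png

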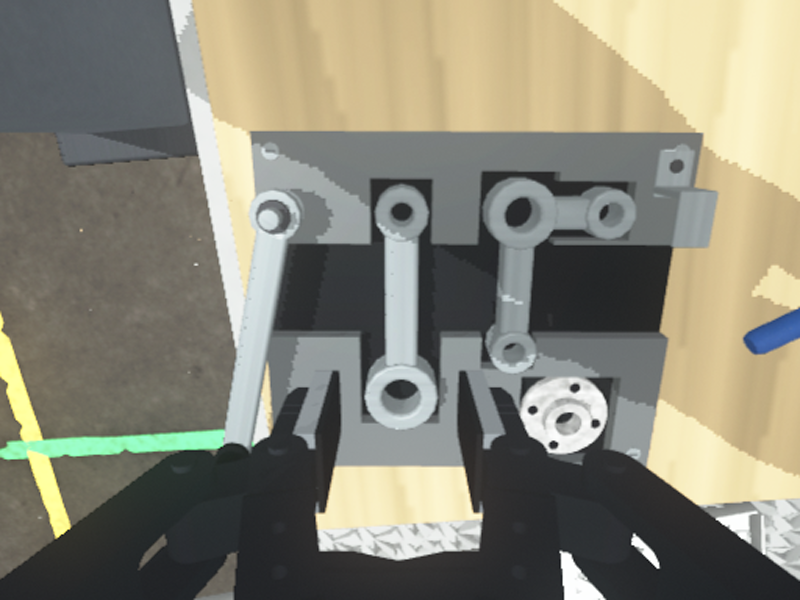

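View pics/s9b.png

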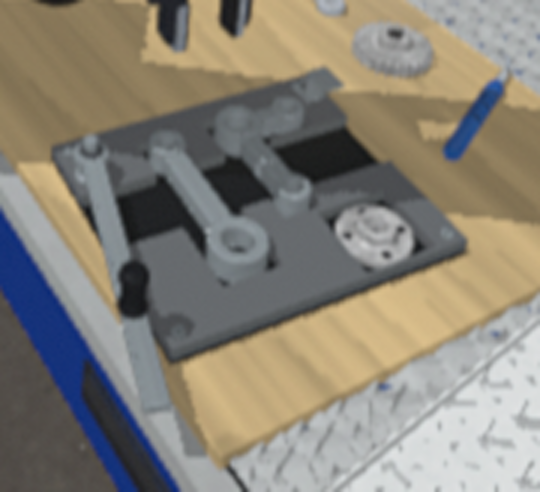

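Request:
jog_arm([
  {"x": -30.4, "y": 32.8, "z": 0, "yaw": 0},
  {"x": -30.4, "y": 32.8, "z": 0, "yaw": 0},
  {"x": -30.4, "y": 32.8, "z": 0, "yaw": 0},
  {"x": 0, "y": 0, "z": 0, "yaw": 6},
  {"x": 0, "y": 0, "z": 0, "yaw": 5.9},
  {"x": 0, "y": 0, "z": 0, "yaw": 0},
  {"x": 0, "y": 0, "z": 0, "yaw": 0},
  {"x": 0, "y": 0, "z": 0, "yaw": 0},
], gripper=0.6)

```text
clock: 21.45
position: [0.4198, -0.345, 0.3368]
tool_rot: [0.99, -0.144, -0.0, -0.0]
wrist_force: [0.0, -0.4, 0.3]
width: 0.0513
```

```bash
python3 - <<'E'
from h import *
snap('wrist','w10'); s=bot.read_state();print(s['position'],s['clock'],s['wrist_force'],s['width'],R.from_quat(s['tool_rot']).as_matrix()[:,0],np.load('w10.npz')['tool_from_camera'][:,3])
i=cv2.imread('pics/w10.png'); cv2.imwrite('pics/w10b.png',cv2.resize(i,(800,600),interpolation=cv2.INTER_CUBIC))
E
```

```text
[ 0.41982515 -0.34505121  0.3369765 ] 21.5 [0.15950869 0.57932672 0.16844306] 0.051187488409390844 [ 9.58649225e-01 -2.84590156e-01 -3.25978709e-04] [ 0.00116573 -0.0779387   0.0292411   1.        ]
```

View pics/w10b.png

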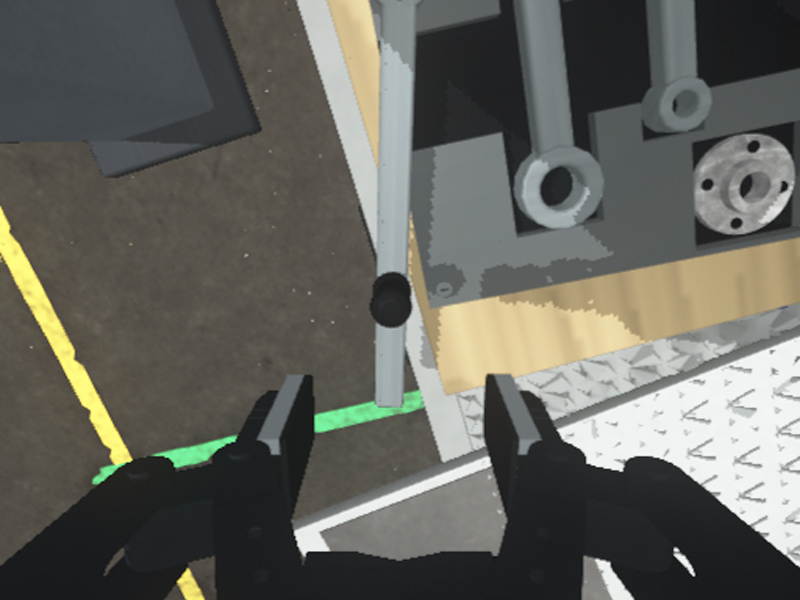

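```bash
python3 - <<'E'
from h import *
d=np.load('w10.npz')['tool_from_camera'][:2,3]*1000-[-.05,-76.2]
print(toolpt('w10',390/1.5625,306.5/1.5625,.251)-d, ray('w10',390/1.5625,306.5/1.5625,.086)*1000-[1.6,1.3,0])
print(toolpt('w10',397/1.5625,0/1.5625,.287)-d, toolpt('w10',390/1.5625,405/1.5625,.284)-d)
E
```

```text
[-3.81573044 -2.56129606] [ 416.85178926 -341.32112871   86.        ]
[  -0.81573044 -133.76129606] [-4.51573044 65.83870394]
```

Request:
jog_arm([
  {"x": -3.8, "y": -2.8, "z": 25, "yaw": 1.4},
  {"x": 0, "y": 0, "z": 30, "yaw": 0},
  {"x": 0, "y": 0, "z": 25, "yaw": 0},
  {"x": 0, "y": 0, "z": 15, "yaw": 0},
  {"x": 0, "y": 0, "z": 8, "yaw": 0},
  {"x": 0, "y": 0, "z": 0, "yaw": 0},
])

```text
clock: 22.25
position: [0.417, -0.3415, 0.2341]
tool_rot: [0.988, -0.156, -0.0, -0.0]
wrist_force: [-0.4, 0.2, -0.2]
width: 0.0516
```

Request:
jog_arm([
  {"x": 0, "y": 0, "z": 0, "yaw": 0},
  {"x": 0, "y": 0, "z": 0, "yaw": 0},
  {"x": 0, "y": 0, "z": 0, "yaw": 0},
  {"x": 0, "y": 0, "z": 0, "yaw": 0},
], gripper=0.28)

```text
clock: 22.75
position: [0.4169, -0.3415, 0.2345]
tool_rot: [0.988, -0.156, 0.0, 0.0]
wrist_force: [-0.3, -0.4, -0.8]
width: 0.0241
```

```bash
python3 - <<'E'
from h import *
snap('wrist','w11');snap('side','s11'); s=bot.read_state();print(s['position'],s['clock'],s['wrist_force'],s['width'])
i=cv2.imread('pics/w11.png'); cv2.imwrite('pics/w11b.png',cv2.resize(i,(800,600),interpolation=cv2.INTER_CUBIC))
i=cv2.imread('pics/s11.png')[200:384,180:380]; cv2.imwrite('pics/s11b.png',cv2.resize(i,None,fx=3,fy=3,interpolation=cv2.INTER_CUBIC))
E
```

```text
[ 0.41689539 -0.34143351  0.23427653] 22.85 [ 0.30396194 -0.57472035 -0.50960745] 0.02392893960642474
```

View pics/w11b.png

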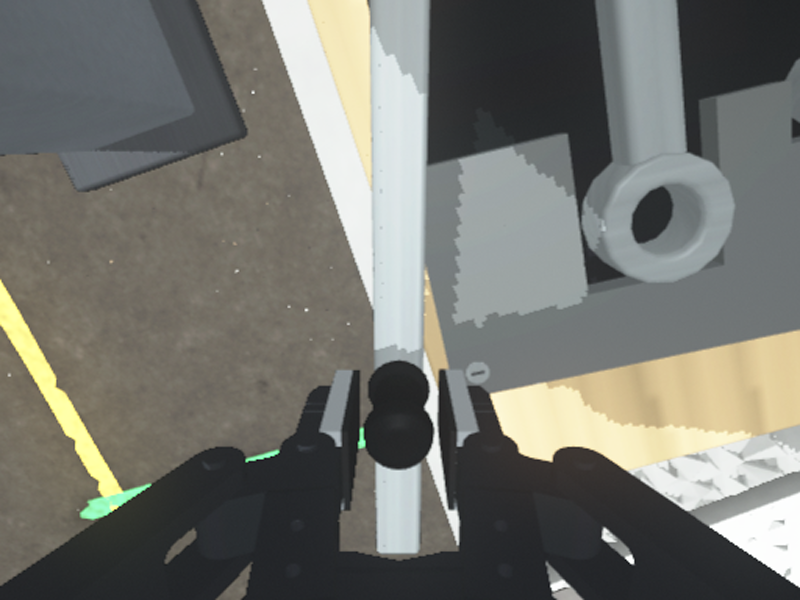

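View pics/s11b.png

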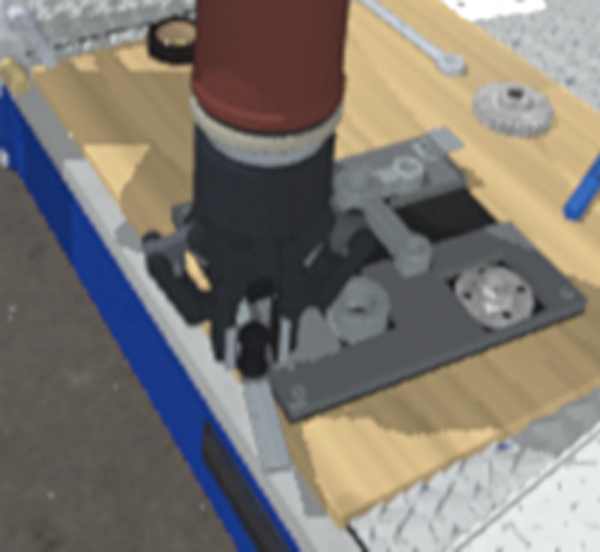

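Request:
jog_arm([
  {"x": 6, "y": 0, "z": 0, "yaw": -2.5},
  {"x": 13.6, "y": -0.7, "z": 0, "yaw": -5.5},
  {"x": 19.4, "y": -1.35, "z": 0, "yaw": -8},
  {"x": 19.4, "y": -1.35, "z": 0, "yaw": -8},
  {"x": 19.4, "y": -1.35, "z": 0, "yaw": -8},
  {"x": 19.4, "y": -1.35, "z": 0, "yaw": -8},
  {"x": 0, "y": 0, "z": 0, "yaw": 0},
])

```text
clock: 23.72
position: [0.5131, -0.3378, 0.2341]
tool_rot: [0.982, 0.191, 0.0, 0.0]
wrist_force: [-1.1, -0.3, 0.4]
width: 0.024
```

```bash
python3 - <<'E'
from h import *
snap('wrist','w12'); s=bot.read_state();p=s['position'];print(p,s['clock'],s['wrist_force'],s['width'],R.from_quat(s['tool_rot']).as_matrix()[:,0])
v=p[:2]*1000-[460.1,-210.3];print(np.linalg.norm(v),np.degrees(np.arctan2(v[1],v[0])))
i=cv2.imread('pics/w12.png'); cv2.imwrite('pics/w12b.png',cv2.resize(i,(800,600),interpolation=cv2.INTER_CUBIC))
E
```

```text
[ 0.51236898 -0.33802946  0.23396025] 23.775 [-0.62989155 -0.9330086  -0.00289464] 0.023934122196759708 [ 9.27867833e-01  3.72909043e-01 -3.59902214e-04]
138.0103694118563 -67.74482184034241
```

View pics/w12b.png

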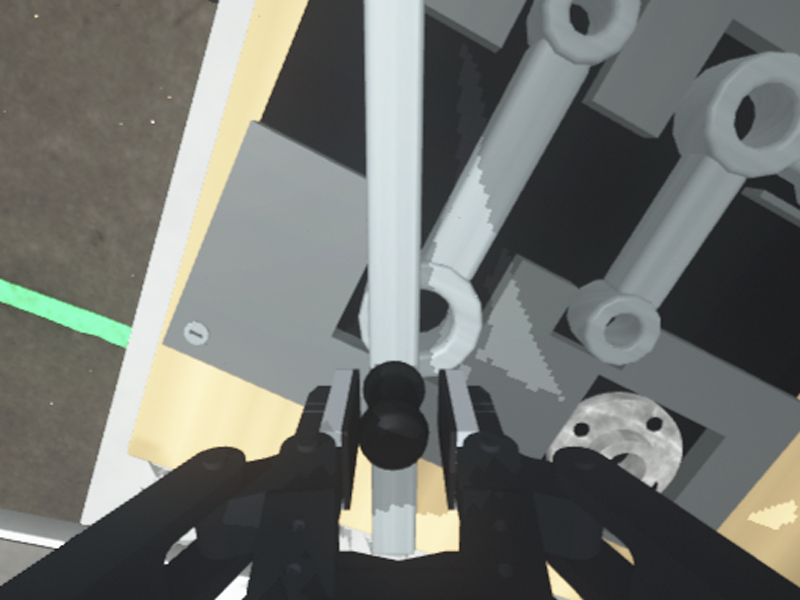

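Request:
jog_arm([
  {"x": 19.3, "y": -1.35, "z": 0, "yaw": -8},
  {"x": 19.3, "y": -1.35, "z": 0, "yaw": -8},
  {"x": 19.3, "y": -1.35, "z": 0, "yaw": -8},
  {"x": 19.3, "y": -1.35, "z": 0, "yaw": -8},
  {"x": 19.3, "y": -1.35, "z": 0, "yaw": -8},
  {"x": 19.3, "y": -1.35, "z": 0, "yaw": -8},
  {"x": 14.5, "y": -0.8, "z": 0, "yaw": -6},
  {"x": 0, "y": 0, "z": 0, "yaw": 0},
])

```text
clock: 24.78
position: [0.5944, -0.2428, 0.234]
tool_rot: [0.789, 0.615, -0.0, -0.0]
wrist_force: [-0.0, -0.6, -0.1]
width: 0.0238
```

```bash
python3 - <<'E'
from h import *
snap('wrist','w13'); s=bot.read_state();p=s['position'];print(p,s['clock'],s['wrist_force'],s['width'],R.from_quat(s['tool_rot']).as_matrix()[:,0])
v=p[:2]*1000-[460.1,-210.3];print(np.linalg.norm(v),np.degrees(np.arctan2(v[1],v[0])))
i=cv2.imread('pics/w13.png'); cv2.imwrite('pics/w13b.png',cv2.resize(i,(800,600),interpolation=cv2.INTER_CUBIC))
E
```

```text
[ 0.59434391 -0.24339978  0.23411712] 24.825 [ 0.84283486 -0.44018482 -0.01005397] 0.024056627295176228 [ 2.45339309e-01  9.69437252e-01 -1.93554623e-04]
138.2643229912612 -13.85083170597578
```

View pics/w13b.png

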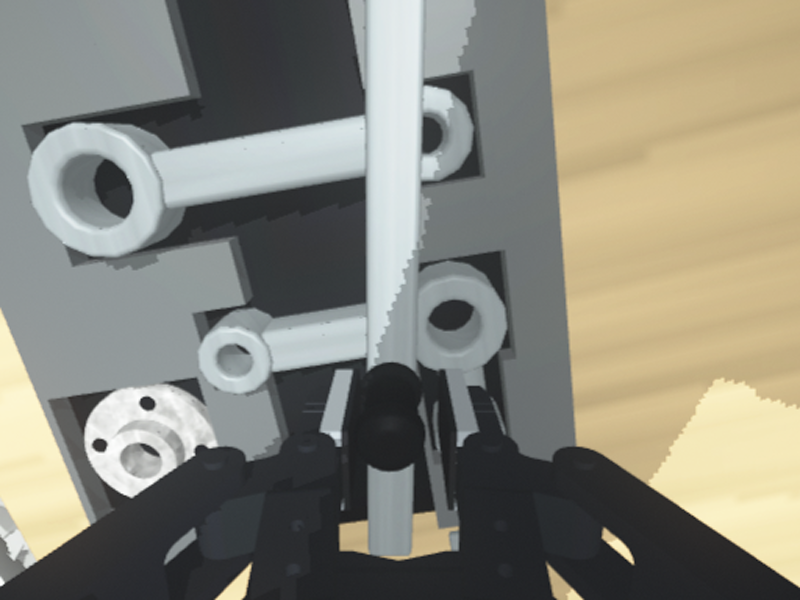

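Request:
jog_arm([
  {"x": 12, "y": -0.5, "z": 0, "yaw": -5},
  {"x": 7.2, "y": -0.2, "z": 0, "yaw": -3},
  {"x": 3, "y": 0, "z": 0, "yaw": -1},
  {"x": 2, "y": 0, "z": 0, "yaw": 0},
  {"x": 0, "y": 0, "z": 0, "yaw": 0},
])

```text
clock: 25.45
position: [0.5985, -0.2197, 0.2342]
tool_rot: [0.738, 0.675, -0.0, -0.0]
wrist_force: [-0.4, -1.1, 0.6]
width: 0.0236
```

Request:
jog_arm([
  {"x": 1, "y": 0, "z": 0, "yaw": 0},
  {"x": 1, "y": 0, "z": 0, "yaw": 0},
  {"x": 0, "y": 0, "z": 0, "yaw": 0},
])

```text
clock: 25.82
position: [0.5989, -0.2174, 0.2342]
tool_rot: [0.737, 0.676, -0.0, 0.0]
wrist_force: [-0.9, -0.9, 0.5]
width: 0.0241
```

Request:
jog_arm([
  {"x": 1, "y": 0, "z": 0, "yaw": 0},
  {"x": 1, "y": 0, "z": 0, "yaw": 0},
  {"x": 0, "y": 0, "z": 0, "yaw": 0},
])

```text
clock: 26.2
position: [0.5989, -0.2167, 0.2343]
tool_rot: [0.737, 0.675, -0.001, 0.001]
wrist_force: [-1.8, -7.7, -1.9]
width: 0.0239
```

```bash
python3 - <<'E'
from h import *
snap('wrist','w14');snap('side','s14'); s=bot.read_state();p=s['position'];print(p,s['clock'],s['wrist_force'])
i=cv2.imread('pics/w14.png'); cv2.imwrite('pics/w14b.png',cv2.resize(i,(800,600),interpolation=cv2.INTER_CUBIC))
i=cv2.imread('pics/s14.png')[200:384,200:400]; cv2.imwrite('pics/s14b.png',cv2.resize(i,None,fx=3,fy=3,interpolation=cv2.INTER_CUBIC))
E
```

```text
[ 0.59887035 -0.21674456  0.23423108] 26.3 [-1.62692033 -8.26350268 -1.48561821]
```

View pics/w14b.png

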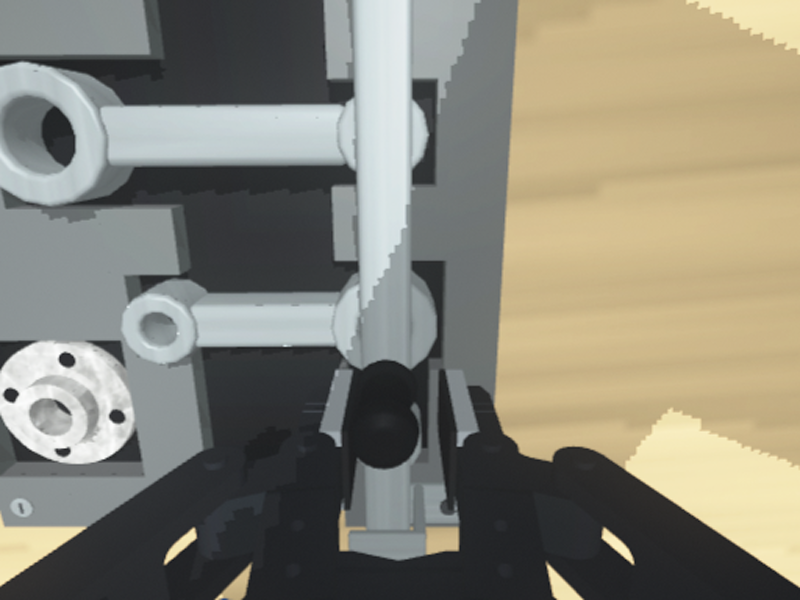

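View pics/s14b.png

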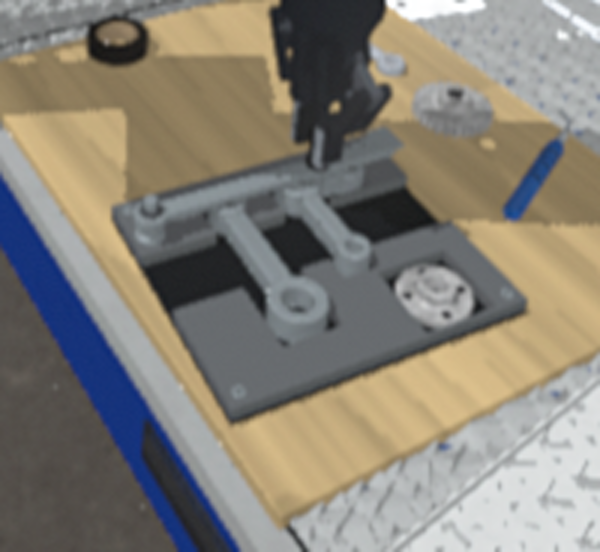

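Request:
jog_arm([
  {"x": -3, "y": 0, "z": 0, "yaw": 0},
  {"x": 0, "y": 0, "z": 0, "yaw": 0},
])

```text
clock: 26.55
position: [0.5989, -0.2182, 0.2342]
tool_rot: [0.737, 0.676, 0.0, -0.0]
wrist_force: [-0.3, 0.2, 0.3]
width: 0.0238
```

Request:
jog_arm([
  {"x": 0, "y": 0, "z": 0, "yaw": 0},
  {"x": 0, "y": 0, "z": 0, "yaw": 0},
  {"x": 0, "y": 0, "z": -15, "yaw": 0},
  {"x": 0, "y": 0, "z": -40, "yaw": 0},
  {"x": 0, "y": 0, "z": -45, "yaw": 0},
  {"x": 0, "y": -45, "z": 0, "yaw": 0},
  {"x": 0, "y": -30, "z": 0, "yaw": 0},
  {"x": 0, "y": 0, "z": 0, "yaw": 0},
  {"x": 0, "y": 0, "z": 0, "yaw": 0},
], gripper=0.5)

```text
clock: 27.68
position: [0.5247, -0.212, 0.3354]
tool_rot: [0.737, 0.676, 0.0, 0.001]
wrist_force: [0.3, -0.0, -0.2]
width: 0.0429
```

```bash
python3 - <<'E'
from h import *
snap('wrist','w15');snap('side','s15'); s=bot.read_state();p=s['position'];print(p,s['clock'],s['wrist_force'],R.from_quat(s['tool_rot']).as_matrix()[:,0])
i=cv2.imread('pics/w15.png'); cv2.imwrite('pics/w15b.png',cv2.resize(i,(800,600),interpolation=cv2.INTER_CUBIC))
i=cv2.imread('pics/s15.png')[200:384,200:400]; cv2.imwrite('pics/s15b.png',cv2.resize(i,None,fx=3,fy=3,interpolation=cv2.INTER_CUBIC))
E
```

```text
[ 0.52490491 -0.21195587  0.33483026] 27.775 [-0.57120188 -0.34815613 -0.1536267 ] [ 8.69447443e-02  9.96213045e-01 -4.25486673e-04]
```

View pics/w15b.png

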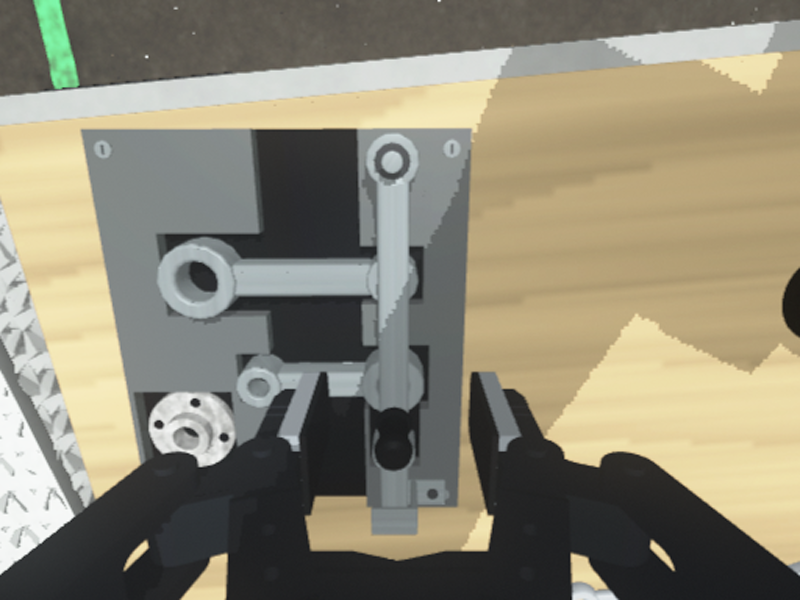

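View pics/s15b.png

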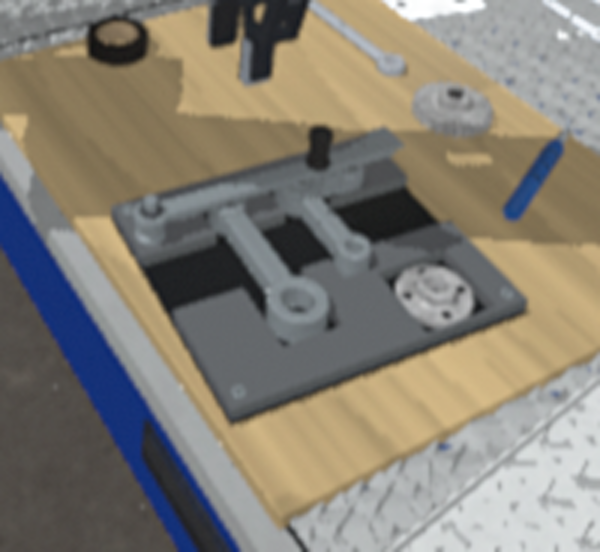

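```bash
python3 - <<'E'
from h import *
k=1.5625
f=lambda u,v,z: ray('w15',u/k,v/k,z)[:2]*1000
a=f(391.5,240,.053);b=f(395.5,500,.053);d=b-a;e=f(459,507,.03)-f(471,129,.03)
print(np.degrees(np.arctan2(d[1],d[0])),np.degrees(np.arctan2(e[1],e[0])))
bot.close_job()
E
```

```text
-4.278961744443321 -4.409341417162881
the job is handed in; nothing more can be done
```

Both levers are in their own compartments, the right way round, and the retaining bar is closed under its keeper. The job is handed in at about 28 s of the 67 s allowed.

- **Packing:** I placed the bell crank first, then the straight lever. I checked each against its pocket in the wrist camera before lowering it to the floor and letting go. The pictures after release show both lying flat in their compartments.
- **Bar:** I swung it by its knob with the fingers loosely round it. It stopped with about 8 N of resistance at the end stop. In the last picture it lies within about 0.2° (0.003 rad) of parallel to the tray edge, against the 0.06 rad allowed.
- **Everything else:** The flange, tape, gear and spanner look undisturbed in the last pictures, though I did not measure them. The gripper was clear with no notable force on it.

**Disagreements found on the way:**
- The wrist camera had a constant offset of about 1.6 mm in x and 1.3 mm in y, which I corrected for.
- One pocket measurement, taken before the arm had settled, was about 2 mm off; I retook it before lowering the straight lever.
- The flange read about 5 mm off its nominal place in y in the first tray picture, before I moved anything. I left it out of the tray fit.

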